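# Hook the bag hanger onto the packing table's slotted upright

## Robot

A 6-joint arm with a two-finger parallel gripper is mounted at the origin on the work surface. World frame = base frame: x ahead of the robot, y to its left, z up, the work surface at z = 0. Lengths are in m, angles in rad, forces in N, time in s.
With the tool pointing down it reaches from about 0.275 to 0.825 m from the base axis. Payload 4.9 kg.
Tool frame: the origin (TCP) lies midway between the tips of the shut fingers; the grasp point (between the pads) lies 19 mm behind it; x points along the fingers, y is the direction in which the jaws open and shut, and the axes are right-handed (so a half turn about x gives the same grasp; the last joint's range is limited). The gripper opens to 85 mm and grips with 20 to 120 N. Pads are 22 mm wide; open, the fingers measure 114 mm over their backs; the gripper's body (76 mm by 85 mm) begins 54 mm behind the grasp point. The pads swing forward as they close: fully open they stand 13 mm farther back than shut.
Start: joints at [1.071, 0.326, -0.193, 1.052, 0, 1.437], TCP at [0.197, 0.514, 0.231] pointing down, gripper open.
Joint ranges: [-2.65, 2.65], [-0.97, 1.79], [-1.3, 1.35], [-1.93, 2.1], [-1.47, 1.37], [-3.14, 3.14]. Speed limits (rad/s): [2.57, 2.57, 3.14, 3.14, 3.14, 3.14].

## Interface

Orientations are given as [roll, pitch, yaw] about the fixed x, y, z axes, in that order (R = Rz(yaw) Ry(pitch) Rx(roll)).
In Python, from cell import ctrl gives the robot as it stands.
- The arm moves only by the shell command python3 -m handwheel 'ROWS' [OPENING]. ROWS is text: rows parted by semicolons, each of 6 numbers parted by spaces: the shift along the tool's x, y, z in cm, then the turn, a rotation vector about the tool's x, y, z in rad. A call has 1 to 8 rows; each row shifts and turns the commanded pose from where the row before left it, along the tool's axes as they then stand; what a row does not reach is not made up. A row lasts 1/12 s, in which the tool goes at most 41.7 mm and 7.16 degrees, less where a joint would pass 70% of its speed; a pose out of reach is approached as far as the arm can. A call with a gripper value outside its range is refused whole. OPENING is the finger opening in cm, from 0 to 8.54, set as the call begins (- or left out, the last holds). The fingers move at their own pace and stop on an object; the grip force is fixed at half the most. Time passes only in rows, so rows that do not move let the fingers close. It gives the time, the measured TCP pose, the force and the opening at its end, in the units of the state.
- ctrl.get_state(): the state, without advancing time (a new reading comes with each control period).
- ctrl.snapshot(name): name is "scene" or "side" or "wrist"; returns a dict with "img" (384x512x3 uint8, blue, green, red), "vfov" (degrees; the focal length in pixels is half the picture's height over the tangent of half this angle, whatever the lens; pixels are square), "cx", "cy" (the principal point, pixels), "camera_from_world" (4x4, takes a point from world to camera coordinates). Camera axes: x right, y up, looking along -z (the intrinsics and any distortion apply to the point x, -y, -z); pixel columns grow to the right and rows downward; lengths in m; the calibration is good to about 2 mm. A picture is of the moment at which its call begins. There is no depth.
- ctrl.finish_job(): hands the job in, once; it reports no verdict.
The state is a dict: "t": time; "joint_pos": joint angles; "dq": joint speeds; "joint_torque": joint torques, N m; "eef_pos": TCP position; "eef_rot": TCP orientation; "force": force on the tool from outside, world axes, zero at the start; "torque": the same for the moment, N m; "width": finger opening in m.
Only numpy, scipy, OpenCV 4.12 (cv2) and the standard library are available. Lean on these libraries where they do the work, as an engineer would, in place of code of your own. Each camera call takes 0.05 s, during which the arm holds its last target. There are 200 camera calls.

## Task

Put up the yellow bag-hanger arm: press its two hook tabs into the top two slots of the slotted upright until its plate lies flat and holds the red lock in, then push it down until it bottoms and the red lock springs out over the plate. Feel for the bottom and never push on it with more than 20 N; leave the hanger level and let go of it, and leave everything else on the table where it is.

Things in the scene. Friction and masses are not known exactly. Their poses are not given: they have to be found in the camera images.
- hanger_grip (a point): Grip point of the loose yellow bag-hanger arm (240 to 390 g), standing upright, 56 mm above its flat underside. Axes: x the way its hook tabs point, y across, z up. It is inside an upright rib 12 mm thick in y (x -37 to +53, z -48 to +18 mm from here): grip it from above, closing along y. Arm along the bottom, 28 mm wide, to x -87, its tip turned up 28 mm.
- hanger_plate (a point): On the same hanger: middle of the lower edge of its back plate's back face (58 mm in +x and 56 mm below the grip point; same axes). The plate is 40 mm wide, 105 mm tall, 5 mm thick. Two steel hook tabs stick out of this face to x = +13.5 mm, 6 mm wide, noses narrower. Grip it with some 60 N; much harder squeezing can make the rib slip.
- hanger_tab (a point): On the same hanger: where the underside of the upper tab's neck meets the back face, 68 mm above the plate's lower edge; the lower tab is alike, 48 mm further down. Each: neck 6 mm high; past a 5.5 mm gap a lip 5 mm thick hangs 6 mm below the neck's underside, to drop behind the strip.
- post: Fixed upright: blue channel 58 mm wide, 280 mm tall, on a dark foot 130 x 130 x 10 mm. Its front is a bare-metal slotted strip 4 mm thick, hollow behind. Origin at table height under the middle of the strip's front face (plane x = 0). x points INTO the upright (press the hanger along +x), y along the face, z up. One column of four slots on y = 0, 10 mm wide, 36 mm tall, 48 mm apart.
- post_home (a point): On the upright, same axes: where the hanger's plate point (lower edge, back face) lies when home, 135 mm up, IF the strip is at nominal height; lower edges of the top two slots are then 20 and 68 mm above. But the strip, with slots and lock, is clamped up to 8 mm higher or lower each time, unreported: feel for the bottom. Tabs enter level 6 to 30 mm above true home; 18 above nominal suits all.
- lock (a joint): Red sprung lock tongue, 16 mm wide, 12 mm high, 7 mm out of the strip above the top slot. In m: 0 = out, about 0.007 = pushed in by the hanger's plate lying over it (about 4.5 N). Within about 1.5 mm of home it springs out over the plate's top edge, back to 0. Its pressure makes the hanger rub, so it does not sink by its weight: sliding takes some 1 to 6 N more.
- tape_roll: Bystander: roll of brown packing tape lying flat, 100 mm across, 48 mm high; origin at the centre of its underside. Leave alone.
- can_a: Bystander: food can with a red label, 74 mm across, 110 mm high, beside the upright; origin at the centre of its underside. Leave alone.
- can_b: Bystander: food can with a green label, 74 mm across, 110 mm high; origin at the centre of its underside. Leave alone.
- tumbler: Bystander: steel drinking tumbler, about 84 mm across, 170 mm high; origin at the centre of its underside. Leave alone.
- jar: Bystander: brown jar with a white cap, 68 mm across, 100 mm high; origin at the centre of its underside. Leave alone.
- marker: Bystander: black marker pen with a blue cap, lying, 130 mm long, 18 mm thick; origin on its underside near the middle. Leave alone.

How it is judged:
On the way:
1. both tabs are through the top two slots, the plate flat on the strip and holding the red lock in (x of hanger_grip in the frame of post between -0.063 and -0.053 m and y of hanger_grip in the frame of post between -0.005 and 0.005 m and angle between hanger_grip's own z axis and vertical below 0.1 rad and z of hanger_grip in the frame of post between 0.183 and 0.233 m and value of joint lock above 0.0045 m), for 0.2 s.
At the end, for the whole second after the job is handed in: The hanger hangs in the top two slots: its grasp point within 5 mm of the face's centre line, 53 to 63 mm out from the face and within 10.5 mm of its nominal home height, level within 0.1 rad, at rest and released, with the red lock sprung out (below 2.5 mm) over the plate (x of hanger_grip in the frame of post between -0.063 and -0.053 m and y of hanger_grip in the frame of post between -0.005 and 0.005 m and angle between hanger_grip's own z axis and vertical below 0.1 rad and z of hanger_grip in the frame of post between 0.1805 and 0.2015 m and value of joint lock below 0.0025 m and linear speed of hanger below 0.02 m/s); the robot touches nothing.
It fails at once if the hanger is jammed against the upright (contact forces, the lock and the rubbing of the tabs included, over 45 N; a push of 20 N stays below) (contact force between hanger and post above 45 N).
It fails at once if a can, the jar, the tumbler, the tape roll or the marker is shifted by more than 30 mm (distance of any of tape_roll, can_a, can_b, tumbler, jar, marker from where it was at the start of the episode above 0.03 m).
It also fails if it takes over 64 s, if anything falls off the work surface, if the arm or the gripper's body presses on something with over 40 N, if the wrist force passes 120 N, or if a joint passes its speed limit or range.

## Working session

There is one attempt and no reset: what is moved stays moved. The work goes in short steps, Python scripts to look and compute and a shell command to move; the robot and the scene stay as the last step left them, time stands still between calls to the robot, and variables do not carry over. Pictures are saved under pics/ and viewed, about 8 in all and at most 12, crops included, and the job is handed in when it is done.

```bash
ls; mkdir -p pics; cat > h.py <<'E'
import numpy as np, cv2
from cell import ctrl
from scipy.spatial.transform import Rotation as R
def snap(n,f):
    s=ctrl.snapshot(n); cv2.imwrite('pics/'+f+'.png',s['img']); np.save('pics/'+f+'.npy',{k:v for k,v in s.items()},allow_pickle=True); return s
def load(f): return np.load('pics/'+f+'.npy',allow_pickle=True).item()
def K(s):
    f=s['img'].shape[0]/2/np.tan(np.radians(s['vfov'])/2); return f,s['cx'],s['cy']
def ray(s,u,v):
    f,cx,cy=K(s); T=np.linalg.inv(s['camera_from_world']); d=T[:3,:3]@np.array([(u-cx)/f,-(v-cy)/f,-1]); return T[:3,3],d/np.linalg.norm(d)
def onz(s,u,v,z):
    o,d=ray(s,u,v); return o+d*(z-o[2])/d[2]
def proj(s,p):
    f,cx,cy=K(s); c=s['camera_from_world']@np.append(p,1); return np.array([cx+f*c[0]/-c[2],cy-f*c[1]/-c[2]])
def tri(*obs):
    A=np.zeros((3,3));b=np.zeros(3)
    for s,u,v in obs:
        o,d=ray(s,u,v);P=np.eye(3)-np.outer(d,d);A+=P;b+=P@o
    x=np.linalg.solve(A,b); return x,[np.round(proj(s,x)-[u,v],1) for s,u,v in obs]
E
python3 - <<'E'
from h import *
for n in("scene","side","wrist"):
    s=snap(n,n+'0'); print(n,[k for k in s],s['vfov'],s['cx'],s['cy'],np.round(np.linalg.inv(s['camera_from_world']),3).tolist())
a=cv2.imread('pics/scene0.png');b=cv2.imread('pics/side0.png')
st=ctrl.get_state();print(st)
E
```

```text
pics
scene ['img', 'vfov', 'cx', 'cy', 'camera_from_world'] 47.18690298741229 246.91121365332603 192.01430875980782 [[0.867, -0.248, 0.433, 1.049], [0.498, 0.467, -0.73, -0.794], [-0.021, 0.849, 0.528, 0.704], [0.0, 0.0, 0.0, 1.0]]
side ['img', 'vfov', 'cx', 'cy', 'camera_from_world'] 46.07605984006071 251.13388881719 191.95149343572447 [[-0.966, 0.201, -0.162, 0.334], [-0.258, -0.728, 0.635, 0.884], [0.01, 0.655, 0.755, 1.159], [0.0, 0.0, 0.0, 1.0]]
wrist ['img', 'vfov', 'cx', 'cy', 'camera_from_world'] 63.02814783695145 255.77994907126737 194.40685904743006 [[0.358, -0.889, -0.285, 0.124], [0.934, 0.341, 0.11, 0.542], [-0.0, -0.305, 0.952, 0.373], [0.0, 0.0, 0.0, 1.0]]
{'t': 0.15, 'joint_pos': array([ 1.07082379e+00,  3.26757801e-01, -1.93336473e-01,  1.05199497e+00,
       -9.90618707e-06,  1.43657820e+00]), 'dq': array([ 0.00046974, -0.00378638,  0.00488944, -0.00035869, -0.00094369,
        0.00121356]), 'joint_torque': array([ 1.23194975e-03, -4.43704927e+01,  2.62664402e+01,  1.04244970e-02,
       -7.31169143e-05, -1.52943164e-05]), 'eef_pos': array([0.19650339, 0.51323902, 0.23069706]), 'eef_rot': array([-1.69735274,  1.56950337, -2.06310715]), 'force': array([-0.05303291, -0.43233651, -0.78685947]), 'torque': array([-0.0263045 ,  0.02048937,  0.00407048]), 'width': 0.08544544109071854}
```

View pics/scene0.png

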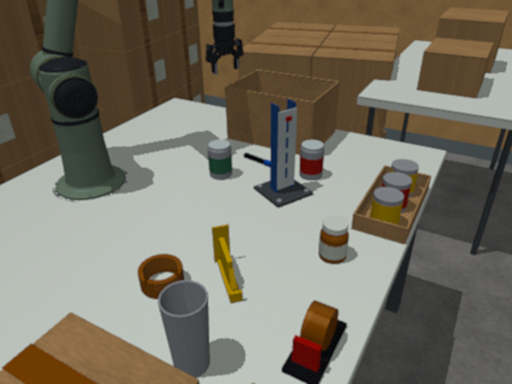

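View pics/side0.png

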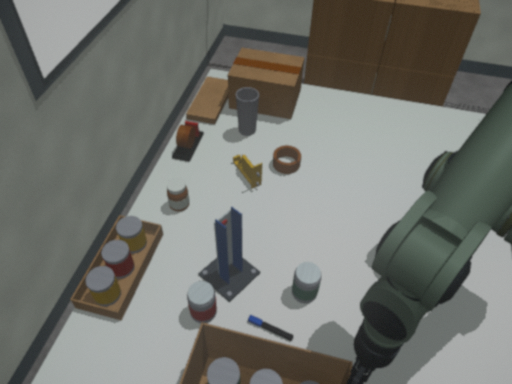

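The scene shows the hanger near (225,262), with its plate end at (221,240), and the post at (285,150) with its strip facing the scene camera. In the side view the hanger is at (248,170) and the post at (230,250). I'll zoom in on a composite.

```bash
python3 - <<'E'
from h import *
a=cv2.imread('pics/scene0.png');b=cv2.imread('pics/side0.png')
def c(im,u,v,w,h,k): return cv2.resize(im[v:v+h,u:u+w],None,fx=k,fy=k,interpolation=cv2.INTER_CUBIC)
# scene hanger 195..255x215..310 ; post 245..325 x 90..210
A=c(a,190,215,66,100,6)[:600]; B=c(a,250,90,66,115,5)
out=np.zeros((600,800,3),np.uint8); out[:600,:396]=A; out[:575,400:730]=B
for i in range(0,66,10):
    cv2.putText(out,str(190+i),(i*6,10),0,.35,(255,0,255),1);cv2.line(out,(i*6,0),(i*6,5),(255,0,255))
    cv2.putText(out,str(250+i),(400+i*5,10),0,.35,(255,0,255),1)
for i in range(0,100,10):
    cv2.putText(out,str(215+i),(0,i*6+4),0,.35,(255,0,255),1);cv2.putText(out,str(90+i),(400,i*5+4),0,.35,(255,0,255),1)
cv2.imwrite('pics/c1.png',out)
A=c(b,225,145,50,55,8);B=c(b,190,195,80,110,5)
out=np.zeros((600,800,3),np.uint8); out[:440,:400]=A; out[:550,400:800]=B
for i in range(0,50,10):
    cv2.putText(out,str(225+i),(i*8,10),0,.35,(255,0,255),1);cv2.putText(out,str(145+i),(0,i*8+4),0,.35,(255,0,255),1)
for i in range(0,80,10): cv2.putText(out,str(190+i),(400+i*5,10),0,.35,(255,0,255),1)
for i in range(0,110,10): cv2.putText(out,str(195+i),(400,i*5+4),0,.35,(255,0,255),1)
cv2.imwrite('pics/c2.png',out)
E
```

```text
(no output)
```

View pics/c1.png

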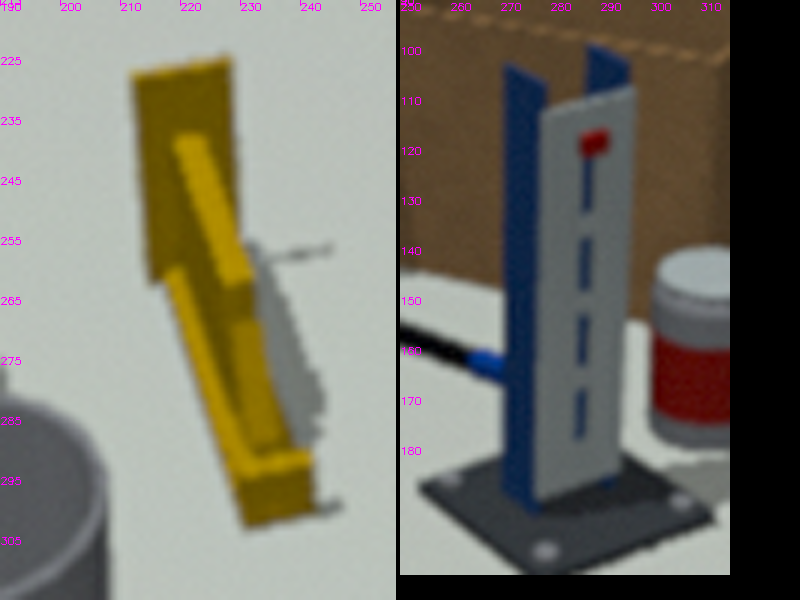

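View pics/c2.png

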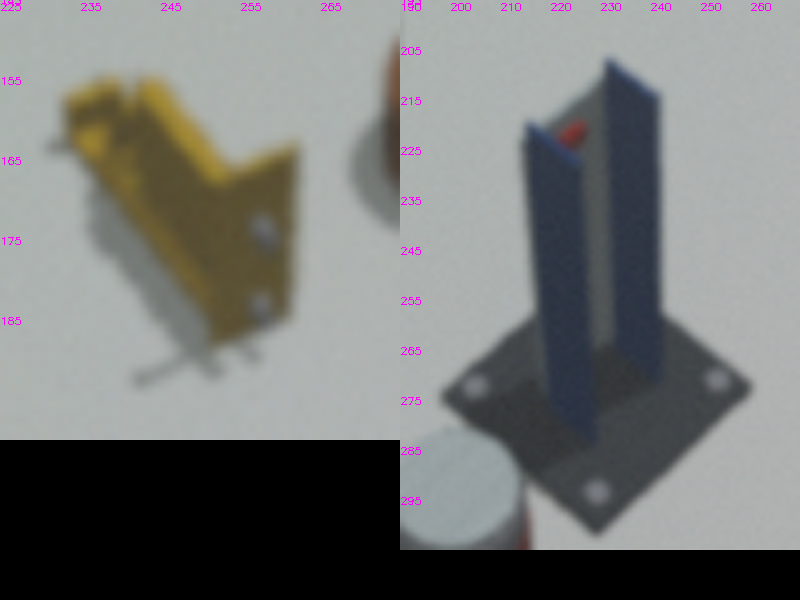

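The crops give usable corners: plate top at (212,227) and (229,224) in scene, (262,163) and (252,168) in side; post slots along column 287. I'll fit the poses with the known shapes.

```bash
cat > fit.py <<'E'
from h import *
from scipy.optimize import least_squares
def fit(obs,x0,pt,free=0):
    # x: px,py,pz,yaw,extra.. ; obs: (snap, local fn/pt, u,v)
    def res(x):
        r=[]
        for s,l,u,v in obs:
            l=np.array(l(x) if callable(l) else l)/1000.
            p=R.from_euler('z',x[3]).apply(l)+x[:3]
            r+=list(proj(s,p)-[u,v])
        return np.array(r)
    o=least_squares(res,x0,loss='soft_l1',x_scale=[.01,.01,.01,.05]+[5]*(len(x0)-4))
    return o.x,res(o.x).reshape(-1,2)
E
python3 - <<'E'
from fit import *
A=load('scene0');B=load('side0')
H=[(A,(53,20,49),212.2,227.5),(A,(53,-20,49),228.7,224.9),(A,(53,20,-56),215.3,262.2),(A,(-37,6,18),227.2,262.2),(A,(-37,-6,18),232,261.5),
(A,(53,6,18),219.2,238),(A,(53,-6,18),224.2,237.2),(A,(-87,14,-56),230.5,303),(A,(-87,-14,-56),242.5,300.3),(A,(-87,14,-28),230.3,294),(A,(-87,-14,-28),242.2,291.7),
(B,(58,20,49),262.2,163.1),(B,(58,-20,49),251.9,168.1),(B,(58,20,-56),261.2,184.8),(B,(58,-20,-56),251.5,188.1)]
g=onz(A,222,255,.05);print(g)
x,r=fit(H,[*g[:2],.056,2.0],None);print('hanger',x.round(4));print(r.round(1).tolist())
P=[(A,(0,29,10),277,190),(A,(0,-29,10),294,184.4),
(A,lambda x:(x[6],29,280),279,106.4),(A,lambda x:(x[5],29,280),271,102.6),(A,lambda x:(x[6],-29,280),296,102.6),
(B,lambda x:(x[6],-29,280),215.4,219.4),(B,lambda x:(x[6],29,280),231.4,207),(B,lambda x:(x[5],29,280),242,214),(B,lambda x:(x[5],-29,280),226,228),
(B,lambda x:(x[5],-29,10),229.4,283.6),(B,lambda x:(x[5],29,10),242,271.6),
*[(A,lambda x,h=h:(0,0,h+x[4]),u,v) for h,u,v in((203,287.2,132.6),(155,287,148),(107,286.6,163),(59,285.8,177.4))]]
g=onz(A,285,187,0);print(g)
for z in x[3]+np.array([0,.5,-.5]):
    y,r=fit(P,[*g[:2],0,z,0,40,2],None);print('post',y.round(4));print(r.round(1).tolist())
for n,u,v in(('tape',160,290),('tumbler',190,365),('jar',334,255),('canA',312,174),('canB',220,173)): print(n,onz(A,u,v,0).round(3))
E
```

```text
[ 0.59898567 -0.1534779   0.05      ]
hanger [ 0.6148 -0.1588  0.0541  2.3547]
[[-0.3, 0.3], [0.2, -0.1], [-0.6, 0.5], [-0.0, -0.3], [0.6, -0.6], [-0.6, -0.6], [-0.5, -0.7], [-0.2, 0.5], [0.3, 0.6], [-0.6, 0.1], [0.3, -0.2], [-0.4, 0.3], [-0.7, -0.3], [-0.2, 0.0], [-0.6, 1.0]]
[0.56141747 0.25948506 0.        ]
post [ 5.7640e-01  2.3040e-01  2.0000e-04  2.6902e+00 -6.2534e+00  4.0459e+01
  3.4980e+00]
[[0.7, 2.8], [-1.1, 2.4], [-0.5, -0.5], [-0.9, -0.7], [-0.6, -1.5], [-0.9, 0.8], [-0.8, -0.6], [-0.4, 0.0], [-0.4, 0.3], [-0.7, 0.9], [0.2, -0.4], [-0.2, -0.1], [-0.4, 0.1], [-0.4, 0.0], [-0.1, 0.0]]
post [ 5.7640e-01  2.3040e-01  2.0000e-04  2.6902e+00 -6.2533e+00  4.0459e+01
  3.4980e+00]
[[0.7, 2.8], [-1.1, 2.4], [-0.5, -0.5], [-0.9, -0.7], [-0.6, -1.5], [-0.9, 0.8], [-0.8, -0.6], [-0.4, 0.0], [-0.4, 0.3], [-0.7, 0.9], [0.2, -0.4], [-0.2, -0.1], [-0.4, 0.1], [-0.4, 0.0], [-0.1, 0.0]]
post [ 5.7640e-01  2.3040e-01  2.0000e-04  2.6902e+00 -6.2534e+00  4.0459e+01
  3.4980e+00]
[[0.7, 2.8], [-1.1, 2.4], [-0.5, -0.5], [-0.9, -0.7], [-0.6, -1.5], [-0.9, 0.8], [-0.8, -0.6], [-0.4, 0.0], [-0.4, 0.3], [-0.7, 0.9], [0.2, -0.4], [-0.2, -0.1], [-0.4, 0.1], [-0.4, 0.0], [-0.1, 0.0]]
tape [ 0.507 -0.273  0.   ]
tumbler [ 0.682 -0.399  0.   ]
jar [0.806 0.026 0.   ]
canA [0.603 0.373 0.   ]
canB [0.336 0.24  0.   ]
```

```bash
cat >> h.py <<'E'
def tool():
    st=ctrl.get_state(); return st,np.array(st['eef_pos']),R.from_euler('xyz',st['eef_rot'])
def goal(grip,yaw,sgn=1,dz=-.019):
    """tool pose for grip point and hanger yaw; tool y = sgn*hanger y"""
    yv=sgn*np.array([-np.sin(yaw),np.cos(yaw),0]);xv=np.array([0,0,-1.])
    return np.array(grip)+[0,0,dz],R.from_matrix(np.c_[xv,yv,np.cross(xv,yv)])
def delta(grip,yaw,sgn=1,dz=-.019):
    st,p,r=tool();P,Q=goal(grip,yaw,sgn,dz)
    print('t',round(st['t'],2),'turn',(r.inv()*Q).as_rotvec().round(4),'| shift cm after turn',(100*Q.inv().apply(P-p)).round(2),'| before turn',(100*r.inv().apply(P-p)).round(2),'q6',round(st['joint_pos'][5],3),'F',np.round(st['force'],1))
E
python3 - <<'E'
from h import *
st,p,r=tool();print(r.as_matrix().round(3))
T=np.linalg.inv(load('wrist0')['camera_from_world']);print('cam in tool',r.inv().apply(T[:3,3]-p),(r.inv().as_matrix()@T[:3,:3]).round(3))
for s in(1,-1): delta([.6148,-.1588,.056],2.3547,s); 
g=[.6148,-.1588,.056]
E
```

```text
[[-0.001  0.358  0.934]
 [-0.001  0.934 -0.358]
 [-1.    -0.001 -0.   ]]
cam in tool [-0.14226298  0.00062363 -0.07806764] [[-0.001  0.306 -0.952]
 [ 1.     0.001 -0.001]
 [ 0.001 -0.952 -0.306]]
t 0.15 turn [-2.7205e+00 -1.8000e-03  2.0000e-04] | shift cm after turn [ 19.37  17.83 -77.13] | before turn [ 19.42 -47.77  63.1 ] q6 1.437 F [-0.1 -0.4 -0.8]
t 0.15 turn [4.211e-01 1.000e-04 1.300e-03] | shift cm after turn [ 19.37 -17.83  77.13] | before turn [ 19.42 -47.77  63.1 ] q6 1.437 F [-0.1 -0.4 -0.8]
```

```bash
python3 -m handwheel '-2 0 0 0 0 0;0 -2 2.63 0 0 0;0 -2 2.63 0 0 0;0 -2 2.63 0 0 0;0 -2 2.63 0 0 0;0 -2 2.63 0 0 0;0 -2 2.63 0 0 0;0 -2 2.63 0 0 0' 8.5
python3 -m handwheel '0 -2 2.63 0 0 0;0 -2 2.63 0 0 0;0 -2 2.63 0 0 0;0 -2 2.63 0 0 0;0 -2 2.63 0 0 0;0 -2 2.63 0 0 0;0 -2 2.63 0 0 0;0 -2 2.63 0 0 0'
python3 -m handwheel '0 -2 2.63 0 0 0;0 -2 2.63 0 0 0;0 -2 2.63 0 0 0;0 -2 2.63 0 0 0;0 -2 2.63 0 0 0;0 -2 2.63 0 0 0;0 -2 2.63 0 0 0;0 -2 2.63 0 0 0'
python3 -m handwheel '0 0 0 -0.12 0 0;0 0 0 -0.12 0 0;0 0 0 -0.12 0 0;0 0 0 -0.12 0 0;0 0 0 -0.12 0 0;0 0 0 -0.12 0 0;0 0 0 -0.12 0 0;0 0 0 -0.12 0 0'
python3 -m handwheel '0 0 0 -0.12 0 0;0 0 0 -0.12 0 0;0 0 0 -0.12 0 0;0 0 0 -0.12 0 0;0 0 0 -0.12 0 0;0 0 0 -0.12 0 0;0 0 0 -0.12 0 0;0 0 0 -0.12 0 0'
python3 -m handwheel '0 0 0 -0.12 0 0;0 0 0 -0.12 0 0;0 0 0 -0.12 0 0;0 0 0 -0.12 0 0;0 0 0 -0.12 0 0;0 0 0 -0.12 0 0;0 0 0 -0.08 0 0;0 0 0 0 0 0'
python3 - <<'E'
from h import *
delta([.6148,-.1588,.056],2.3547,1)
s=snap('wrist','w1')
im=s['img'].copy()
def L(l): return proj(s,R.from_euler('z',2.3547).apply(np.array(l)/1000.)+[.6148,-.1588,.056])
for l in[(53,20,49),(53,-20,49),(58,20,49),(58,-20,49),(-37,6,18),(-37,-6,18),(53,6,18),(53,-6,18),(-87,14,-28),(-87,-14,-28)]:
    q=L(l);print(l,q.round(1));cv2.drawMarker(im,tuple(int(i) for i in q),(255,0,255),0,8,1)
cv2.imwrite('pics/w1m.png',cv2.resize(im,(800,600)))
E
```

```text
t: 0.82
eef_pos: [0.3189, 0.3156, 0.2512]
eef_rot: [-1.938, 1.571, -2.304]
force: [0.0, 0.5, -0.6]
width: 0.0848
t: 1.48
eef_pos: [0.4582, 0.0908, 0.2512]
eef_rot: [-3.124, 1.571, 2.793]
force: [0.5, 0.8, 0.4]
width: 0.0853
t: 2.15
eef_pos: [0.5975, -0.1338, 0.2509]
eef_rot: [2.971, 1.57, 2.605]
force: [0.8, 0.7, 0.4]
width: 0.0848
t: 2.82
eef_pos: [0.5968, -0.1322, 0.2508]
eef_rot: [2.186, 1.57, 2.786]
force: [-0.8, -0.0, -0.8]
width: 0.0854
t: 3.48
eef_pos: [0.5968, -0.1322, 0.2508]
eef_rot: [1.251, 1.57, 2.811]
force: [-0.2, 0.0, -0.3]
width: 0.0848
t: 4.15
eef_pos: [0.5969, -0.1322, 0.2509]
eef_rot: [0.448, 1.57, 2.803]
force: [1.0, -0.3, 0.3]
width: 0.0849
t 4.15 turn [ 0.0007  0.0007 -0.0004] | shift cm after turn [21.39  0.61 -3.15] | before turn [21.38  0.6  -3.16] q6 -2.694 F [ 1.  -0.3  0.3]
(53, 20, 49) [283.6 201.2]
(53, -20, 49) [242.5 201.1]
(58, 20, 49) [283.5 206. ]
(58, -20, 49) [242.6 206. ]
(-37, 6, 18) [269.2 104. ]
(-37, -6, 18) [256.9 104. ]
(53, 6, 18) [268.1 191.6]
(53, -6, 18) [256.8 191.6]
(-87, 14, -28) [275.6  54. ]
(-87, -14, -28) [249.4  54. ]
```

View pics/w1m.png

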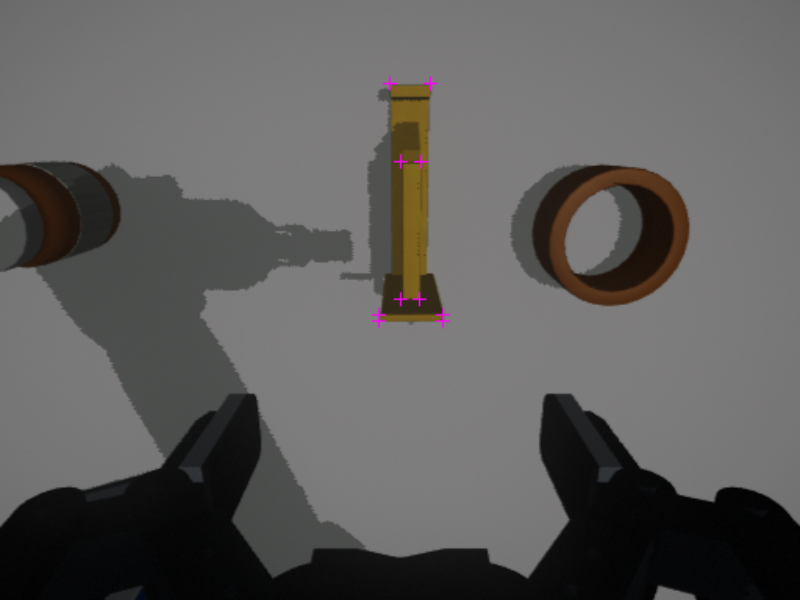

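The wrist view shows the hanger where predicted: rib at (411,160–300) and plate edge at (411,318) in the display, within about 1 mm of the markers. I'll descend and grip.

```bash
python3 -m handwheel '0 0.6 -3.16 0 0 0;0 0 0 0 0 0;3 0 0 0 0 0;3 0 0 0 0 0;3 0 0 0 0 0;3 0 0 0 0 0;3 0 0 0 0 0;2 0 0 0 0 0'
python3 -m handwheel '1.6 0 0 0 0 0;1.6 0 0 0 0 0;1.2 0 0 0 0 0;0 0 0 0 0 0;0 0 0 0 0 0' 8.5
python3 - <<'E'
from h import *
delta([.6148,-.1588,.056],2.3547,1)
E
python3 -m handwheel '0 0 0 0 0 0;0 0 0 0 0 0;0 0 0 0 0 0;0 0 0 0 0 0;0 0 0 0 0 0;0 0 0 0 0 0;0 0 0 0 0 0;0 0 0 0 0 0' 0
python3 -m handwheel '0 0 0 0 0 0;0 0 0 0 0 0;0 0 0 0 0 0;0 0 0 0 0 0;0 0 0 0 0 0;0 0 0 0 0 0'
```

```text
t: 4.87
eef_pos: [0.6135, -0.1584, 0.0781]
eef_rot: [0.431, 1.567, 2.783]
force: [-0.8, -0.3, 0.4]
width: 0.085
t: 5.28
eef_pos: [0.6147, -0.1588, 0.0368]
eef_rot: [0.431, 1.569, 2.784]
force: [-0.3, -0.8, 0.8]
width: 0.0846
t 5.28 turn [-0.0014  0.0012 -0.0006] | shift cm after turn [-0.02 -0.01 -0.01] | before turn [-0.02 -0.01 -0.01] q6 -2.722 F [-0.3 -0.8  0.8]
t: 5.95
eef_pos: [0.6151, -0.1591, 0.0376]
eef_rot: [2.659, 1.57, -1.27]
force: [-0.5, -0.4, 2.1]
width: 0.0113
t: 6.45
eef_pos: [0.6152, -0.1591, 0.0376]
eef_rot: [2.859, 1.57, -1.071]
force: [-2.2, -0.3, 4.9]
width: 0.0112
```

```bash
python3 -m handwheel '-1 0 0 0 0 0;-1.5 0 0 0 0 0;-2 0 0 0 0 0;-2.2 0 0 -0.06 0 0;-2.2 0 0 -0.06 0 0;-2.2 0 0 -0.06 0 0;-2.2 0 0 -0.06 0 0;-2.2 0 0 -0.06 0 0'
python3 -m handwheel '0 0 0 -0.036 0 0;0 0 0 0 0 0'
python3 - <<'E'
from h import *
st,p,r=tool();print(r.as_matrix().round(4).tolist(),st['width'])
y=2.6902;c=np.array([.5764,.2304,.209]);d=np.array([np.cos(y),np.sin(y),0])
delta(c-.108*d,y,1)
E
```

```text
t: 7.12
eef_pos: [0.6146, -0.1583, 0.1929]
eef_rot: [-0.312, 1.569, 2.346]
force: [-0.5, -0.4, -3.6]
width: 0.0114
t: 7.28
eef_pos: [0.6159, -0.1589, 0.1938]
eef_rot: [-2.805, 1.568, -0.114]
force: [-0.1, 0.2, -2.2]
width: 0.0111
[[0.0024, -0.4355, -0.9002], [-0.0003, -0.9002, 0.4355], [-1.0, -0.0008, -0.0023]] 0.011086775542570414
t 7.28 turn [ 0.0008 -0.0023  0.0008] | shift cm after turn [  0.38 -33.3    9.73] | before turn [  0.38 -33.31   9.71] q6 -3.06 F [-0.1  0.2 -2.2]
```

```bash
python3 -m handwheel '0 -1.5 0.4 0 0 0;0 -3 0.9 0 0 0;0 -3.3 0.97 0 0 0;0 -3.3 0.97 0 0 0;0 -3.3 0.97 0 0 0;0 -3.3 0.97 0 0 0;0 -3.3 0.97 0 0 0;0 -3.3 0.97 0 0 0'
python3 -m handwheel '0 -3.3 0.97 0 0 0;0 -3 0.9 0 0 0;0.3 -2 0.7 0 0 0;0 0 0 0 0 0;0 0 0 0 0 0;0 0 0 0 0 0'
python3 - <<'E'
from h import *
y=2.6902;c=np.array([.5764,.2304,.209]);d=np.array([np.cos(y),np.sin(y),0])
delta(c-.108*d,y,1)
A=snap('scene','s2');B=snap('side','d2');W=snap('wrist','w2')
def c(im,u,v,w,h,k): return cv2.resize(im[v:v+h,u:u+w],None,fx=k,fy=k,interpolation=cv2.INTER_CUBIC)
out=np.zeros((600,800,3),np.uint8)
a=c(A['img'],250,85,80,120,5);out[:600,:400]=a
b=c(B['img'],190,180,80,120,5);out[:600,400:800]=b
for i in range(0,80,10): cv2.putText(out,str(250+i),(i*5,10),0,.35,(255,0,255),1);cv2.putText(out,str(190+i),(400+i*5,10),0,.35,(255,0,255),1)
for i in range(0,120,10): cv2.putText(out,str(85+i),(0,i*5+4),0,.35,(255,0,255),1);cv2.putText(out,str(180+i),(400,i*5+4),0,.35,(255,0,255),1)
cv2.imwrite('pics/c3.png',out);cv2.imwrite('pics/w2b.png',cv2.resize(W['img'],(800,600),interpolation=cv2.INTER_CUBIC))
E
```

```text
t: 7.95
eef_pos: [0.6558, 0.0935, 0.1906]
eef_rot: [0.268, 1.567, 2.957]
force: [0.3, 0.6, -2.6]
width: 0.0107
t: 8.45
eef_pos: [0.669, 0.1768, 0.1878]
eef_rot: [0.668, 1.568, -2.924]
force: [0.2, 0.7, -2.5]
width: 0.0113
t 8.45 turn [ 0.      0.0022 -0.0017] | shift cm after turn [-0.22 -0.78 -0.13] | before turn [-0.22 -0.78 -0.13] q6 -2.538 F [ 0.2  0.7 -2.5]
```

View pics/c3.png

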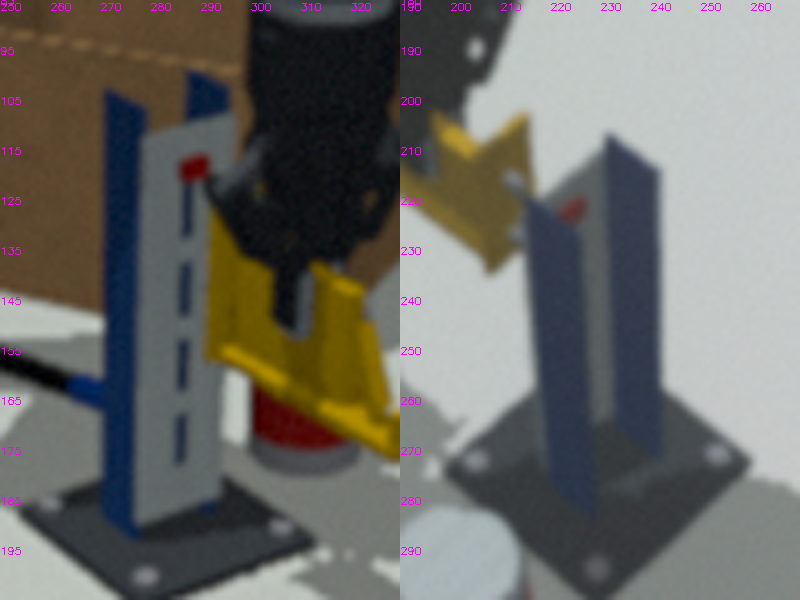

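View pics/w2b.png

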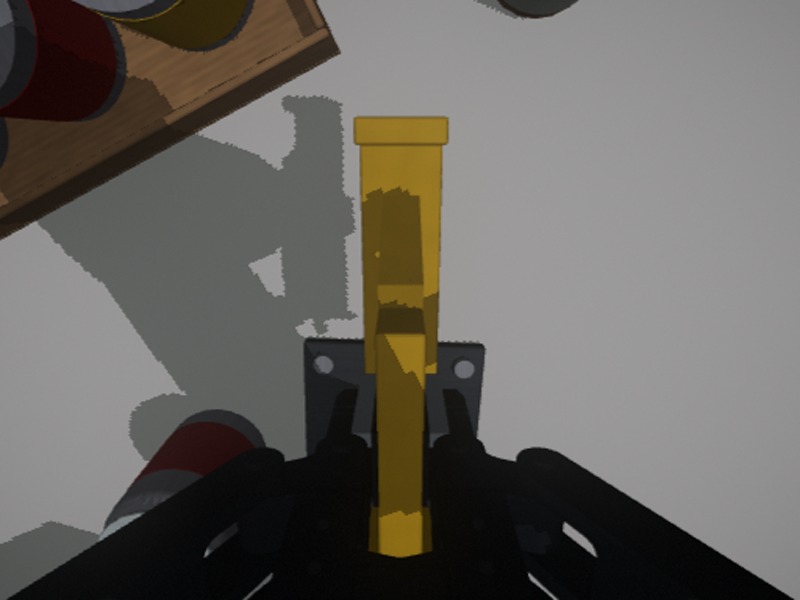

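The hanger stands level at the post's right in the scene picture, with its tabs at about the slot heights. In the wrist picture the foot's front edge runs from (305,339) to (485,345), a slight yaw mismatch with the hanger. I'll quantify it and refit the post.

```bash
python3 - <<'E'
from fit import *
W=load('w2');k=512/800
pl=onz(W,305*k,339.5*k,.01);pr=onz(W,485*k,345.5*k,.01)
v=pr-pl;print(pl,pr,np.linalg.norm(v),'yaw of post from foot edge',np.arctan2(v[1],v[0])+0, )
# edge from image-left (-y) to image-right(+y): post y dir => yaw = atan2(v)-pi/2
yaw=np.arctan2(v[1],v[0])-np.pi/2;print(yaw%(2*np.pi))
m=(pl+pr)/2
n=np.array([np.cos(yaw),np.sin(yaw)])
o=np.array([.5764,.2304]);print('mid->fit origin in post frame: x',(o-m[:2])@n,'y',(o-m[:2])@np.array([-n[1],n[0]]))
for u,v2 in((324,364),(464,369)): print('bolt',onz(W,u*k,v2*k,.012))
A=load('scene0');B=load('side0')
# scene/side with foot corners (front edge unknown offset x[7], foot 130 deep)
P=[(A,lambda x:(x[6],29,280),279,106.4),(A,lambda x:(x[5],29,280),271,102.6),(A,lambda x:(x[6],-29,280),296,102.6),
(B,lambda x:(x[6],-29,280),215.4,219.4),(B,lambda x:(x[6],29,280),231.4,207),(B,lambda x:(x[5],29,280),242,214),(B,lambda x:(x[5],-29,280),226,228),
(B,lambda x:(x[5],-29,10),229.4,283.6),(B,lambda x:(x[5],29,10),242,271.6),
*[(A,lambda x,h=h:(0,0,h+x[4]),u,v) for h,u,v in((203,287.2,132.6),(155,287,148),(107,286.6,163),(59,285.8,177.4))],
(A,lambda x:(-x[7],65,10),276.5,205.5),(A,lambda x:(130-x[7],65,10),253.5,187.5),(A,lambda x:(-x[7],-65,10),312.8,193.8),
(B,lambda x:(-x[7],-65,10),198.4,274.6),(B,lambda x:(130-x[7],-65,10),229.3,301.5),(B,lambda x:(130-x[7],65,10),260.3,272.3)]
Wp=[(W,lambda x:(-x[7],-65,10),305*k,339.5*k),(W,lambda x:(-x[7],65,10),485*k,345.5*k)]
for Q in(P,P+Wp,P[:9]+P[13:],P[13:],):
    y,r=fit(Q,[.5764,.2304,0,2.69,-6,40,3.5,50],None);print(y.round(4));print(r.round(1).tolist())
E
```

```text
[0.65320734 0.25930874 0.01      ] [0.59334624 0.14684819 0.01      ] 0.12739986876346074 yaw of post from foot edge -2.0599373469347073
2.6524516334499824
mid->fit origin in post frame: x 0.054217373211080486 y -0.0020918275352423315
bolt [0.63139824 0.25563401 0.012     ]
bolt [0.58408216 0.1674171  0.012     ]
[ 5.79100e-01  2.26400e-01 -3.10000e-03  2.65600e+00 -5.27100e-01
  4.32657e+01  6.47130e+00  4.70452e+01]
[[-1.2, 0.9], [-1.1, 0.6], [-0.7, 0.1], [-0.9, 0.6], [-0.3, -0.4], [-0.3, 0.5], [-0.8, 0.3], [-1.0, 0.7], [0.3, -0.1], [0.1, -0.2], [-0.1, 0.0], [-0.2, 0.1], [0.2, 0.1], [0.6, -0.0], [-1.2, -1.5], [-0.2, -1.9], [-0.8, -1.1], [0.1, -0.2], [0.3, -0.6]]
[ 5.79100e-01  2.26200e-01 -3.70000e-03  2.65540e+00  1.55800e-01
  4.31763e+01  6.47980e+00  4.80117e+01]
[[-1.2, 1.1], [-1.1, 0.9], [-0.7, 0.4], [-0.8, 0.7], [-0.3, -0.3], [-0.3, 0.6], [-0.9, 0.4], [-1.1, 0.7], [0.3, -0.1], [0.1, -0.2], [-0.1, 0.0], [-0.2, 0.1], [0.2, 0.1], [0.7, 0.4], [-1.0, -1.2], [-0.0, -1.5], [-1.0, -1.2], [-0.2, -0.3], [0.0, -0.7], [-0.4, 0.4], [0.6, 0.1]]
[ 6.575000e-01  1.849000e-01 -3.100000e-03  2.655900e+00 -6.000000e+00
  1.319654e+02  9.516920e+01 -4.165310e+01]
[[-1.2, 0.9], [-1.1, 0.6], [-0.7, 0.1], [-0.8, 0.6], [-0.3, -0.4], [-0.3, 0.5], [-0.8, 0.3], [-1.0, 0.7], [0.3, -0.1], [0.6, -0.0], [-1.2, -1.5], [-0.2, -1.9], [-0.8, -1.1], [0.1, -0.2], [0.3, -0.6]]
[ 6.31800e-01  1.98000e-01 -7.20000e-03  2.65100e+00 -6.00000e+00
  4.00000e+01  3.50000e+00 -1.24635e+01]
[[0.4, 1.3], [-1.1, -0.3], [-0.3, -0.5], [-0.7, -0.6], [-0.1, 0.4], [0.2, 0.2]]
```

```bash
python3 -m handwheel '0 0 0 0.035 0 0;0 0 0 0 0 0'
python3 - <<'E'
from h import *
y=2.6554;c=np.array([.5791,.2263,.209]);d=np.array([np.cos(y),np.sin(y),0])
delta(c-.080*d,y,1)
E
```

```text
t: 8.77
eef_pos: [0.6702, 0.1755, 0.1894]
eef_rot: [-0.281, 1.571, 2.372]
force: [-0.2, 0.4, -2.8]
width: 0.0114
t 8.77 turn [-0.0026  0.      0.    ] | shift cm after turn [-0.06 -0.23  2.42] | before turn [-0.06 -0.22  2.43] q6 -2.503 F [-0.2  0.4 -2.8]
```

```bash
python3 -m handwheel '-0.06 -0.23 0.8 -0.002 0 0;0 0 0.8 0 0 0;0 0 0.8 0 0 0;0 0 0 0 0 0;0 0 0 0 0 0;0 0 0 0 0 0'
python3 - <<'E'
from h import *
y=2.6554;c=np.array([.5791,.2263,.209]);d=np.array([np.cos(y),np.sin(y),0])
delta(c-.080*d,y,1)
A=snap('scene','s3');B=snap('side','d3')
st,p,r=tool()
g=p+[0,0,.019]
def L(l): 
    return r.apply(np.array([-l[2],l[1],l[0]])/1000.)+g
a=A['img'];u0,v0,w,h,k=255,95,66,75,8
out=cv2.resize(a[v0:v0+h,u0:u0+w],None,fx=k,fy=k,interpolation=cv2.INTER_CUBIC)
def mk(S,P,col,o,u0,v0,k):
    q=proj(S,P);cv2.drawMarker(o,(int((q[0]-u0+.5)*k),int((q[1]-v0+.5)*k)),col,0,10,1)
for l in((53,20,49),(58,20,49),(53,-20,49),(53,20,-56),(58,20,-56),(-37,6,18),(-37,-6,18)): mk(A,L(l),(255,0,255),out,u0,v0,k)
pr=R.from_euler('z',y)
for z in(203,239,155,191): 
  for yy in(-5,5): mk(A,pr.apply(np.array([0,yy,z-3.5])/1000)+[.5791,.2263,0],(0,255,0),out,u0,v0,k)
b=B['img'];u1,v1=200,190
o2=cv2.resize(b[v1:v1+60,u1:u1+32],None,fx=k,fy=k,interpolation=cv2.INTER_CUBIC)
for l in((58,20,49),(58,-20,49),(58,20,-56),(58,-20,-56)): mk(B,L(l),(255,0,255),o2,u1,v1,k)
full=np.zeros((600,800,3),np.uint8);full[:,:528]=out;full[:480,530:786]=o2
for i in range(0,66,10):cv2.putText(full,str(u0+i),(i*8,595),0,.35,(255,255,255),1)
for i in range(0,75,10):cv2.putText(full,str(v0+i),(0,i*8+4),0,.35,(255,255,255),1)
cv2.imwrite('pics/c4.png',full)
E
```

```text
t: 9.27
eef_pos: [0.6499, 0.1901, 0.1902]
eef_rot: [-2.873, 1.57, -0.215]
force: [0.3, -0.3, -2.8]
width: 0.0114
t 9.27 turn [ 0.0023 -0.0005  0.0001] | shift cm after turn [ 0.02  0.11 -0.05] | before turn [ 0.02  0.11 -0.05] q6 -2.482 F [ 0.3 -0.3 -2.8]
```

View pics/c4.png

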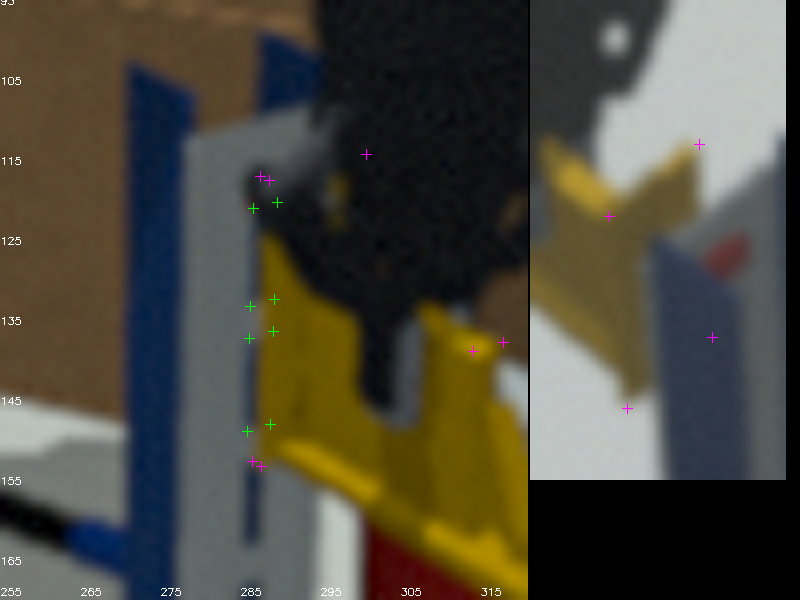

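Predicted and seen edges agree to about a pixel: the slot column is at u≈286 and the plate's left edge at u≈287.5. One pixel is about 3 mm here, so I'll read pixel profiles numerically.

```bash
python3 - <<'E'
from h import *
A=load('s3')['img'].astype(int);A0=load('scene0')['img'].astype(int);B=load('d3')['img'].astype(int)
print('scene3 rows: u 282..292 B/R')
for v in(125,130,135,140,145,148,150,156,160): print(v,' '.join('%d/%d'%(A[v,u,0],A[v,u,2]) for u in range(282,293)))
print('scene0')
for v in(118,126,130,136,142,152,158,170): print(v,' '.join('%d/%d'%(A0[v,u,0],A0[v,u,2]) for u in range(275,300)))
E
```

```text
scene3 rows: u 282..292 B/R
125 98/90 99/92 98/91 95/86 78/68 46/72 13/83 0/68 17/39 14/10 20/14
130 99/91 98/92 98/92 94/85 78/63 45/69 2/94 0/106 0/104 0/93 10/69
135 98/91 98/92 98/90 100/91 98/96 71/104 18/106 0/104 0/103 0/103 0/98
140 101/94 98/91 96/90 90/72 66/54 34/87 0/106 0/106 0/106 0/106 0/107
145 100/94 100/93 98/89 86/71 60/53 29/89 0/106 0/107 0/104 0/97 0/89
148 101/95 100/95 100/92 93/82 74/79 36/95 0/106 0/104 0/99 0/98 0/95
150 99/95 100/95 102/92 99/93 79/96 41/104 0/105 0/111 0/127 0/140 0/139
156 101/95 103/97 99/93 82/66 63/34 73/57 94/86 103/96 104/96 105/96 101/92
160 101/96 102/96 99/92 79/64 62/33 76/64 97/91 104/97 104/97 103/97 102/95
scene0
118 70/12 70/14 75/39 92/78 97/92 97/92 96/90 96/89 99/90 94/89 71/83 32/86 1/90 0/88 0/86 0/81 36/85 76/85 96/91 99/91 95/90 83/90 60/92 49/93 48/94
126 70/13 69/12 77/40 90/76 97/92 97/90 96/89 97/91 97/92 96/91 94/87 81/61 69/31 76/57 90/84 95/89 95/90 97/91 95/89 97/90 94/89 73/89 50/92 42/89 47/92
130 69/12 68/14 78/42 90/76 97/91 97/92 96/90 97/90 99/91 95/89 94/86 78/57 69/32 79/61 91/84 95/90 96/91 96/88 96/88 96/89 93/89 73/91 48/92 47/95 44/93
136 66/6 68/18 78/47 91/80 98/92 98/93 97/90 97/91 96/90 94/89 96/90 94/88 98/88 94/86 97/90 97/92 98/91 97/92 99/91 95/89 89/91 65/90 47/92 46/93 49/95
142 68/13 69/18 79/49 93/80 99/93 99/93 98/91 98/91 97/91 96/89 87/70 74/39 72/41 84/70 93/88 98/93 99/92 97/91 99/92 95/89 82/91 61/92 46/91 46/91 41/89
152 67/9 70/24 86/62 96/85 102/95 99/93 99/93 100/93 100/94 97/91 93/82 91/76 90/78 95/89 99/92 101/95 100/95 100/91 98/91 96/93 72/89 47/89 40/90 43/91 47/85
158 67/8 73/28 86/65 96/86 101/95 102/96 100/93 101/95 98/94 98/92 86/66 72/37 79/63 95/90 101/94 102/95 101/95 99/93 99/93 118/114 160/159 181/180 184/183 180/180 139/149
170 69/9 74/35 92/79 102/96 102/96 102/94 101/96 101/94 99/94 95/83 82/52 73/34 87/71 97/91 101/96 102/96 103/96 98/91 106/101 143/140 173/172 183/183 186/186 177/178 131/136
```

```bash
python3 - <<'E'
from h import *
A=load('s3');st,p,r=tool();g=p+[0,0,.019]
def at(S,f,v):  # find z s.t. row=v
    from scipy.optimize import brentq
    z=brentq(lambda z:proj(S,f(z))[1]-v,-100,400) ; return proj(S,f(z))[0]
for pose in((.5791,.2262,2.6554),):
    pr=R.from_euler('z',pose[2])
    P=lambda x,y:(lambda z:pr.apply(np.array([x,y,z])/1000)+[pose[0],pose[1],0])
    for v in(130,142,158,170):
        print(v,[ (x,y,at(A,P(x,y),v).round(2)) for x,y in((0,29),(0,5),(4,5),(0,-5),(4,-5),(0,-29))])
H=lambda x,y:(lambda z:r.apply(np.array([-z,y,x])/1000.)+g)
for v in(135,150): print('hanger',v,[(x,y,at(A,H(x,y),v).round(2)) for x,y in((53,20),(58,20))])
# side: row profile of post flanges and hanger plate right edge
B=load('d3')['img'].astype(int);B0=load('side0')['img'].astype(int)
for v in(212,216,220): print(v,' '.join('%d/%d'%(B[v,u,0],B[v,u,2]) for u in range(208,226)))
Bs=load('d3')
for v in(210,212,216,220): print('side hanger',v,at(Bs,H(58,20),v).round(2),at(Bs,H(58,-20),v).round(2))
for v in(240,250,260): print('side post',v,[(x,y,at(Bs,P(x,y),v).round(2)) for x,y in((4,-29),(43,-29),(4,29),(43,29))],' '.join('%d/%d'%(B0[v,u,0],B0[v,u,2]) for u in range(212,246)))
E
```

```text
130 [(0, 29, np.float64(278.86)), (0, 5, np.float64(285.92)), (4, 5, np.float64(285.04)), (0, -5, np.float64(288.82)), (4, -5, np.float64(287.93)), (0, -29, np.float64(295.66))]
142 [(0, 29, np.float64(278.64)), (0, 5, np.float64(285.59)), (4, 5, np.float64(284.72)), (0, -5, np.float64(288.44)), (4, -5, np.float64(287.57)), (0, -29, np.float64(295.17))]
158 [(0, 29, np.float64(278.34)), (0, 5, np.float64(285.15)), (4, 5, np.float64(284.3)), (0, -5, np.float64(287.94)), (4, -5, np.float64(287.09)), (0, -29, np.float64(294.53))]
170 [(0, 29, np.float64(278.12)), (0, 5, np.float64(284.82)), (4, 5, np.float64(283.98)), (0, -5, np.float64(287.56)), (4, -5, np.float64(286.73)), (0, -29, np.float64(294.05))]
hanger 135 [(53, 20, np.float64(287.7)), (58, 20, np.float64(286.56))]
hanger 150 [(53, 20, np.float64(287.25)), (58, 20, np.float64(286.14))]
212 97/171 137/178 171/187 182/186 170/177 140/159 101/137 70/121 54/111 52/106 49/99 54/100 83/117 140/153 184/183 194/190 189/185 182/178
216 49/137 50/133 48/119 50/106 48/96 49/93 52/95 47/91 47/93 49/95 49/97 57/100 72/105 107/118 124/122 11
[... 603 characters left out ...]
3
side post 250 [(4, -29, np.float64(216.5)), (43, -29, np.float64(226.35)), (4, 29, np.float64(232.19)), (43, 29, np.float64(242.03))] 175/171 175/170 174/169 158/153 123/117 85/74 70/51 67/44 68/46 68/47 69/48 66/44 68/46 67/46 68/48 78/64 84/77 85/79 85/79 84/75 78/63 70/49 68/46 69/46 67/47 70/48 68/46 69/48 72/50 93/76 134/124 168/164 176/173 175/171
side post 260 [(4, -29, np.float64(217.37)), (43, -29, np.float64(226.92)), (4, 29, np.float64(232.58)), (43, 29, np.float64(242.13))] 146/142 123/119 98/91 82/75 77/68 78/69 77/61 68/47 67/45 68/47 69/46 67/45 67/44 67/45 67/44 72/54 79/66 84/78 88/81 85/79 80/67 72/53 66/43 67/45 66/43 69/47 66/43 69/46 67/45 68/46 70/55 75/67 81/75 99/93
```

```bash
python3 -m handwheel '-0.02 0.18 0.2 0.002 0 0;0 0 0.3 0 0 0;0 0 0 0 0 0;0 0 0 0 0 0'; python3 -m handwheel '0 0 0.2 0 0 0;0 0 0 0 0 0'; python3 -m handwheel '0 0 0.2 0 0 0;0 0 0 0 0 0';python3 - <<'E'
from h import *
y=2.6554;c=np.array([.5791,.2262,.209]);d=np.array([np.cos(y),np.sin(y),0])
delta(c-.058*d,y,1)
E
```

```text
t: 9.7
eef_pos: [0.6446, 0.1907, 0.1901]
eef_rot: [0.72, 1.571, -2.908]
force: [-0.4, 0.2, -3.1]
width: 0.0113
t: 9.87
eef_pos: [0.6427, 0.1918, 0.1901]
eef_rot: [0.022, 1.571, 2.678]
force: [0.0, -0.4, -3.6]
width: 0.011
t: 10.03
eef_pos: [0.6409, 0.1927, 0.1901]
eef_rot: [0.222, 1.57, 2.877]
force: [-0.5, 0.7, -2.5]
width: 0.0112
t 10.03 turn [-0.      0.0003 -0.0001] | shift cm after turn [ 0.01 -0.08  1.22] | before turn [ 0.01 -0.08  1.22] q6 -2.474 F [-0.5  0.7 -2.5]
```

```bash
python3 -m handwheel '0 0 0.1 0 0 0;0 0 0.1 0 0 0;0 0 0 0 0 0'
```

```text
t: 10.28
eef_pos: [0.6392, 0.1936, 0.1901]
eef_rot: [0.366, 1.571, 3.022]
force: [0.0, 0.6, -2.6]
width: 0.0113
```

```bash
python3 -m handwheel '0 0 0.1 0 0 0;0 0 0.1 0 0 0;0 0 0 0 0 0'
```

```text
t: 10.53
eef_pos: [0.6374, 0.1945, 0.1901]
eef_rot: [0.034, 1.571, 2.689]
force: [0.7, -0.4, -2.7]
width: 0.0113
```

```bash
python3 -m handwheel '0 0 0.1 0 0 0;0 0 0 0 0 0'
```

```text
t: 10.7
eef_pos: [0.6366, 0.1949, 0.1901]
eef_rot: [0.037, 1.571, 2.693]
force: [-0.9, 0.2, -2.7]
width: 0.011
```

```bash
python3 -m handwheel '0 0 0.1 0 0 0;0 0 0.1 0 0 0;0 0 0 0 0 0'
```

```text
t: 10.95
eef_pos: [0.6348, 0.1959, 0.1901]
eef_rot: [0.087, 1.571, 2.742]
force: [-0.1, -0.0, -3.6]
width: 0.0111
```

```bash
python3 -m handwheel '0 0 0.1 0 0 0;0 0 0 0 0 0'
```

```text
t: 11.12
eef_pos: [0.6345, 0.196, 0.1901]
eef_rot: [3.05, 1.57, -0.578]
force: [2.1, -1.4, -3.5]
width: 0.0113
```

```bash
python3 -m handwheel '0 0 0.1 0 0 0;0 0 0 0 0 0'
```

```text
t: 11.28
eef_pos: [0.6335, 0.1965, 0.1901]
eef_rot: [-3.129, 1.57, -0.474]
force: [2.6, -0.5, -3.8]
width: 0.0113
```

```bash
python3 -m handwheel '0 0 0.1 0 0 0;0 0 0 0 0 0;0 0 0 0 0 0'
```

```text
t: 11.53
eef_pos: [0.6325, 0.1971, 0.1901]
eef_rot: [3.106, 1.57, -0.523]
force: [2.3, -0.4, -3.9]
width: 0.0113
```

```bash
python3 -m handwheel '0 0 0.1 0 0 0;0 0 0 0 0 0;0 0 0 0 0 0'; python3 - <<'E'
from h import *
y=2.6554;c=np.array([.5791,.2262,.209]);d=np.array([np.cos(y),np.sin(y),0])
delta(c-.058*d,y,1)
st=ctrl.get_state();print(st['force']@[*d[:2],0],st['torque'])
E
```

```text
t: 11.78
eef_pos: [0.6315, 0.1976, 0.1901]
eef_rot: [2.869, 1.571, -0.759]
force: [2.3, -2.3, -4.3]
width: 0.0116
t 11.78 turn [-0.0002 -0.0002 -0.0001] | shift cm after turn [ 0.01 -0.08  0.17] | before turn [ 0.01 -0.08  0.17] q6 -2.463 F [ 2.3 -2.3 -4.3]
-3.0705625087198207 [-0.31756026 -0.50252073 -0.01217399]
```

```bash
python3 -m handwheel '0 0 0.1 0 0 0;0 0 0 0 0 0;0 0 0 0 0 0'
```

```text
t: 12.03
eef_pos: [0.6306, 0.1981, 0.1901]
eef_rot: [2.917, 1.571, -0.711]
force: [2.3, -1.6, -4.3]
width: 0.0111
```

```bash
python3 -m handwheel '0 0 0.1 0 0 0;0 0 0 0 0 0;0 0 0 0 0 0'
```

```text
t: 12.28
eef_pos: [0.6297, 0.1986, 0.1901]
eef_rot: [2.941, 1.571, -0.687]
force: [3.1, -2.3, -4.2]
width: 0.0112
```

```bash
python3 -m handwheel '0 0 0.1 0 0 0;0 0 0 0 0 0;0 0 0 0 0 0'
```

```text
t: 12.53
eef_pos: [0.6289, 0.199, 0.1901]
eef_rot: [3.116, 1.571, -0.512]
force: [3.7, -2.2, -4.3]
width: 0.0112
```

```bash
python3 -m handwheel '0 0 0.1 0 0 0;0 0 0 0 0 0;0 0 0 0 0 0'
```

```text
t: 12.78
eef_pos: [0.6285, 0.1992, 0.1902]
eef_rot: [3.092, 1.569, -0.537]
force: [5.6, -2.2, -4.7]
width: 0.0112
```

```bash
python3 -m handwheel '0 0 0.06 0 0 0;0 0 0 0 0 0;0 0 0 0 0 0'; python3 - <<'E'
from h import *
y=2.6554;c=np.array([.5791,.2262,.209]);d=np.array([np.cos(y),np.sin(y),0])
delta(c-.058*d,y,1)
st=ctrl.get_state();print(st['force']@[*d[:2],0],st['force']@[-d[1],d[0],0],st['torque'])
E
```

```text
t: 13.03
eef_pos: [0.6285, 0.1991, 0.1902]
eef_rot: [3.126, 1.568, -0.503]
force: [7.1, -3.5, -5.6]
width: 0.0112
t 13.03 turn [-0.0009 -0.0025 -0.    ] | shift cm after turn [ 0.02 -0.08 -0.16] | before turn [ 0.02 -0.08 -0.16] q6 -2.459 F [ 7.1 -3.5 -5.6]
-7.9635226944805355 -0.19846276782743594 [-0.76624591 -1.28014791 -0.01748606]
```

The pressing force rose to about 8 N after 7 mm of sprung-lock travel, so the plate is flat. Next I push down in small steps.

```bash
python3 -m handwheel '0.2 0 -0.05 0 0 0;0.2 0 0 0 0 0;0 0 0 0 0 0'
```

```text
t: 13.28
eef_pos: [0.6288, 0.1995, 0.1869]
eef_rot: [-2.527, 1.569, 0.128]
force: [4.9, -2.0, -1.4]
width: 0.0111
```

```bash
python3 -m handwheel '0.15 0 0 0 0 0;0.15 0 0 0 0 0;0 0 0 0 0 0'
```

```text
t: 13.53
eef_pos: [0.6289, 0.1996, 0.1841]
eef_rot: [-2.465, 1.568, 0.19]
force: [4.4, -3.1, -1.3]
width: 0.011
```

```bash
python3 -m handwheel '0.1 0 0 0 0 0;0.1 0 0 0 0 0;0 0 0 0 0 0'; python3 - <<'E'
from h import *
y=2.6554;c=np.array([.5791,.2262,.209]);d=np.array([np.cos(y),np.sin(y),0])
delta(c-.058*d,y,1)
E
```

```text
t: 13.78
eef_pos: [0.6289, 0.1997, 0.1822]
eef_rot: [-2.439, 1.568, 0.216]
force: [4.5, -1.7, 0.0]
width: 0.0114
t 13.78 turn [-0.0005 -0.0021  0.0018] | shift cm after turn [-0.78 -0.02 -0.16] | before turn [-0.78 -0.02 -0.16] q6 -2.459 F [ 4.5 -1.7  0. ]
```

```bash
python3 -m handwheel '0.1 0 0 0 0 0;0 0 0 0 0 0'
```

```text
t: 13.95
eef_pos: [0.6289, 0.1997, 0.1813]
eef_rot: [-2.439, 1.568, 0.216]
force: [5.1, -2.4, -0.3]
width: 0.0111
```

```bash
python3 -m handwheel '0.1 0 0 0 0 0;0 0 0 0 0 0'
```

```text
t: 14.12
eef_pos: [0.6289, 0.1997, 0.1803]
eef_rot: [-2.439, 1.568, 0.216]
force: [5.6, -2.6, -0.8]
width: 0.0113
```

```bash
python3 -m handwheel '0.1 0 0 0 0 0;0 0 0 0 0 0'
```

```text
t: 14.28
eef_pos: [0.629, 0.1997, 0.1793]
eef_rot: [-2.438, 1.568, 0.217]
force: [4.6, -1.5, 1.5]
width: 0.0111
```

```bash
python3 -m handwheel '0.1 0 0 0 0 0;0 0 0 0 0 0'
```

```text
t: 14.45
eef_pos: [0.629, 0.1997, 0.1784]
eef_rot: [-2.42, 1.568, 0.235]
force: [4.5, -2.2, -0.2]
width: 0.0112
```

```bash
python3 -m handwheel '0.1 0 0 0 0 0;0 0 0 0 0 0'
```

```text
t: 14.62
eef_pos: [0.629, 0.1997, 0.1774]
eef_rot: [-2.421, 1.568, 0.234]
force: [4.6, -2.1, 0.8]
width: 0.0107
```

```bash
python3 -m handwheel '0.1 0 0 0 0 0;0 0 0 0 0 0'
```

```text
t: 14.78
eef_pos: [0.629, 0.1998, 0.1764]
eef_rot: [-2.422, 1.568, 0.233]
force: [5.7, -1.7, -0.1]
width: 0.0113
```

```bash
python3 -m handwheel '0.1 0 0 0 0 0;0 0 0 0 0 0'
```

```text
t: 14.95
eef_pos: [0.629, 0.1997, 0.1754]
eef_rot: [-2.419, 1.568, 0.235]
force: [4.3, -2.3, -0.4]
width: 0.0112
```

```bash
python3 -m handwheel '0.1 0 0 0 0 0;0 0 0 0 0 0'
```

```text
t: 15.12
eef_pos: [0.629, 0.1997, 0.1743]
eef_rot: [-2.421, 1.568, 0.234]
force: [4.5, -1.9, 0.0]
width: 0.0115
```

```bash
python3 -m handwheel '0.1 0 0 0 0 0;0 0 0 0 0 0'
```

```text
t: 15.28
eef_pos: [0.629, 0.1998, 0.1733]
eef_rot: [-2.412, 1.568, 0.243]
force: [4.2, -2.3, -0.9]
width: 0.0115
```

```bash
python3 -m handwheel '0.1 0 0 0 0 0;0 0 0 0 0 0'
```

```text
t: 15.45
eef_pos: [0.629, 0.1998, 0.1724]
eef_rot: [-2.42, 1.568, 0.235]
force: [4.5, -2.1, -1.0]
width: 0.0112
```

```bash
python3 -m handwheel '0.1 0 0 0 0 0;0 0 0 0 0 0'
```

```text
t: 15.62
eef_pos: [0.629, 0.1998, 0.1714]
eef_rot: [-2.422, 1.568, 0.233]
force: [4.3, -2.6, -0.3]
width: 0.0114
```

```bash
python3 -m handwheel '0.1 0 0 0 0 0;0 0 0 0 0 0'
```

```text
t: 15.78
eef_pos: [0.629, 0.1998, 0.1703]
eef_rot: [-2.414, 1.568, 0.241]
force: [5.3, -2.0, -0.8]
width: 0.0112
```

```bash
python3 -m handwheel '0.1 0 0 0 0 0;0 0 0 0 0 0'
```

```text
t: 15.95
eef_pos: [0.6288, 0.1998, 0.1692]
eef_rot: [-2.41, 1.568, 0.245]
force: [5.5, -2.1, -5.0]
width: 0.011
```

```bash
python3 -m handwheel '0.1 0 0 0 0 0;0 0 0 0 0 0'
```

```text
t: 16.12
eef_pos: [0.6288, 0.1997, 0.168]
eef_rot: [-2.498, 1.568, 0.157]
force: [5.8, -2.0, -0.6]
width: 0.011
```

```bash
python3 -m handwheel '0.05 0 0 0 0 0;0 0 0 0 0 0'
```

```text
t: 16.28
eef_pos: [0.6288, 0.1997, 0.1675]
eef_rot: [-2.499, 1.568, 0.156]
force: [4.3, -2.6, 0.4]
width: 0.0115
```

```bash
python3 -m handwheel '0.05 0 0 0 0 0;0 0 0 0 0 0'
```

```text
t: 16.45
eef_pos: [0.6288, 0.1997, 0.1675]
eef_rot: [-2.508, 1.568, 0.147]
force: [4.5, -2.6, 3.9]
width: 0.0113
```

```bash
python3 -m handwheel '0.05 0 0 0 0 0;0 0 0 0 0 0'
```

```text
t: 16.62
eef_pos: [0.6289, 0.1997, 0.1673]
eef_rot: [-2.507, 1.568, 0.148]
force: [3.9, -3.0, 6.5]
width: 0.0115
```

Fz rises from about −1 N to +6.5 N with the height stuck at 0.1674, so this is the bottom, at strip offset ≈ −4.6 mm. I'll check the lock.

```bash
python3 - <<'E'
from h import *
A=snap('scene','s4');B=snap('side','d4')
out=np.zeros((600,800,3),np.uint8)
out[:,:400]=cv2.resize(A['img'][95:170,262:312],(400,600),interpolation=cv2.INTER_CUBIC)
out[:,400:]=cv2.resize(B['img'][185:260,200:250],(400,600),interpolation=cv2.INTER_CUBIC)
cv2.imwrite('pics/c5.png',out)
E
```

```text
(no output)
```

View pics/c5.png

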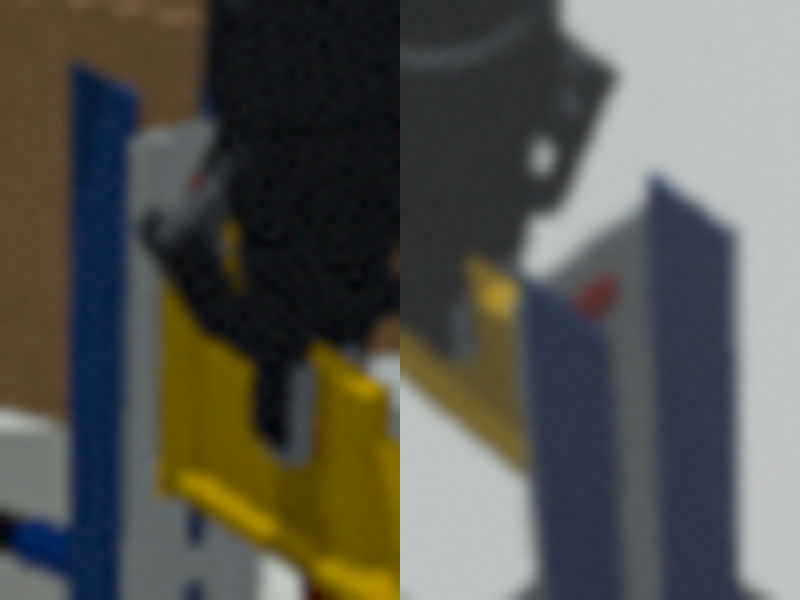

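```bash
python3 -m handwheel '0.05 0 0 0 0 0;0 0 0 0 0 0'
```

```text
t: 16.88
eef_pos: [0.6289, 0.1997, 0.1673]
eef_rot: [-2.493, 1.567, 0.162]
force: [3.4, -2.9, 8.1]
width: 0.0114
```

```bash
python3 -m handwheel '-0.1 0 -0.03 0 0 0;-0.05 0 0 0 0 0;0 0 0 0 0 0'
python3 -m handwheel '0 0 0 0 0 0;0 0 0 0 0 0;0 0 0 0 0 0;0 0 0 0 0 0;0 0 0 0 0 0;0 0 0 0 0 0' 5
python3 -m handwheel '-0.5 0 0 0 0 0;-1 0 0 0 0 0;-2 0 0 0 0 0;-2 0 0 0 0 0;-2 0 -1 0 0 0;-2 0 -2 0 0 0;-2 0 -2 0 0 0;0 0 0 0 0 0'
python3 -m handwheel '-2 0 -3 0 0 0;-2 0 -3 0 0 0;0 0 -3 0 0 0;0 0 0 0 0 0'
python3 - <<'E'
from h import *
A=snap('scene','s5');B=snap('side','d5')
out=np.zeros((600,800,3),np.uint8)
out[:,:400]=cv2.resize(A['img'][95:170,262:312],(400,600),interpolation=cv2.INTER_CUBIC)
out[:,400:]=cv2.resize(B['img'][185:260,200:250],(400,600),interpolation=cv2.INTER_CUBIC)
cv2.imwrite('pics/c6.png',out)
E
```

```text
t: 17.13
eef_pos: [0.6288, 0.1997, 0.1674]
eef_rot: [-2.359, 1.569, 0.296]
force: [3.6, -2.7, 4.7]
width: 0.0112
t: 17.63
eef_pos: [0.6276, 0.1996, 0.1662]
eef_rot: [0.425, 1.57, 3.081]
force: [0.2, 0.3, 0.1]
width: 0.0497
t: 18.3
eef_pos: [0.6767, 0.1744, 0.2873]
eef_rot: [-2.612, 1.561, 0.041]
force: [-0.4, -1.0, 0.7]
width: 0.0497
t: 18.63
eef_pos: [0.7559, 0.1306, 0.32]
eef_rot: [2.981, 1.569, -0.651]
force: [0.7, -0.3, -1.7]
width: 0.0501
```

View pics/c6.png

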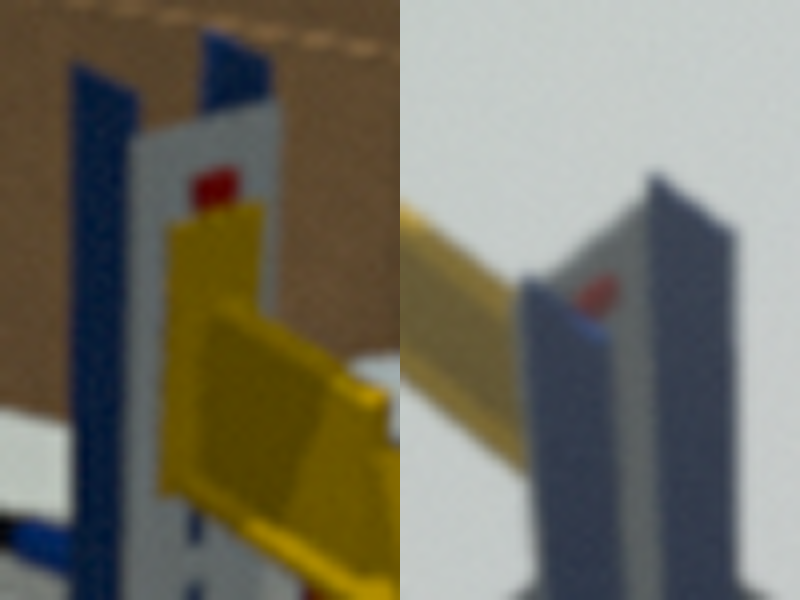

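```bash
python3 - <<'E'
from h import *
a=load('scene0')['img'].astype(int);b=load('s5')['img'].astype(int)
for i in(a,b):
    m=(i[...,2]-i[...,0])*((i[...,2]-i[...,1])>40); m=m[112:125,280:298]; ys,xs=np.nonzero(m>20); print(len(xs),xs.min()+280,xs.max()+280,ys.min()+112,ys.max()+112,xs.mean().round(2)+280,ys.mean().round(2)+112)
d=np.abs(a-b).sum(2)[112:122,280:298];print(d)
for n,p in(('a0','scene0'),):
    pass
# bystanders: diff outside arm in scene/side
e=np.abs(load('side0')['img'].astype(int)-load('d5')['img'].astype(int)).sum(2)
print('can/jar/tape/tumbler/marker diff side',[int(np.median(e[v-4:v+5,u-4:u+5])) for u,v in((202,290),(306,270),(178,187),(287,150),(247,95),(290,333))])
st=ctrl.get_state();print(st['t'],st['force'])
E
```

```text
26 286 291 116 120 288.35 117.88
23 286 291 116 120 288.7 118.22
[[ 46  54  42  24   7   5  11   8   3   6  13   9   5   9   5   2   4   7]
 [ 12   5   1   6   7   4   4   7   8   5   3   5   8   3  12   5   2   6]
 [  2   5   7   8   4   6   1   7  10   7   5   2   6  14   2   5   7   2]
 [  3   4   6   2   7   4   2   8   6   5  14  10   8   1   3   2   7   2]
 [  5   5  12   1  11   6  18  25  22  21  19  12   3   8   7   1   3   1]
 [  2   2   2   7   2   4  22  31  26  27  19   6   6   3  11   7   4   9]
 [  9   3   7   8   7   2  12  16   6   7   9   2  12   3   1   5   7   3]
 [  2   8   4   7   8   5  10  16   2  10  10  14  18  24  28  11   4   2]
 [  3   4   4   8   4   8   8  16  28  43  55  57  70  76  66  29   2   2]
 [  6   6   1  10   3  18  38  81  96  94 101 112 122 123 101  37   7  10]]
can/jar/tape/tumbler/marker diff side [62, 68, 69, 29, 30, 107]
18.7333 [-0.85776698  0.4114352   0.22905656]
```

```bash
python3 - <<'E'
from h import *
out=np.zeros((600,800,3),np.uint8)
for i,(p,q) in enumerate((('scene0','s5'),('side0','d5'))):
    for j,n in enumerate((p,q)): out[300*i:300*i+300,400*j:400*j+400]=cv2.resize(load(n)['img'],(400,300),interpolation=cv2.INTER_AREA)
cv2.imwrite('pics/c7.png',out)
E
```

```text
(no output)
```

View pics/c7.png

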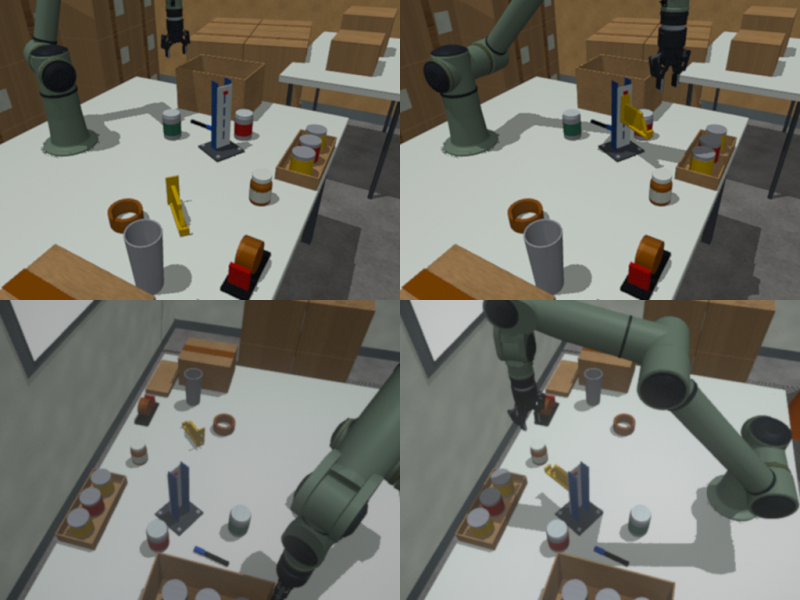

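The before-and-after pictures show the hanger hanging level on the upright at (635,115). All bystanders are in their places, and the gripper is clear. Handing in.

```bash
python3 -c "
from cell import ctrl
print(ctrl.finish_job())"
```

```text
the job is handed in; nothing more can be done
None
```

The hanger is up on the upright: its tabs are in the top two slots, it looks level, the red lock is out over its plate, and the gripper has let go and moved away. I handed the job in at about 18.7 s, and no verdict was reported.

- **Pressing in:** the lock gave about 3–4 N over 7 mm. The plate then came up solid at about 8 N, with almost no sideways force.
- **Bottom:** I felt it with the grip point at about 0.186 m, so the strip sits about 4.6 mm below nominal. The strongest downward push was about 11 N.
- **Last pictures:** the red lock covers the same pixels as it did at the start, so it is out. The cans, jar, tumbler, tape roll and marker look unmoved. After I let go, the force reading was about zero.

**Checks that disagreed:**
- **Upright pose:** the first fit of its yaw was off by about 0.035 rad, and I corrected it from the wrist view.
- **Hanger position:** the scene view put the hanger about 2–3 mm off what the arm's pose predicted. I settled that by shifting 1.8 mm and feeling the tabs go in.
- **Bystanders:** the numerical picture comparison on them was spoiled by the arm's shadow, so I judged them by eye.

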